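Ready the counter scale for calibration

TASK

Get the counter scale ready for calibration: set the brass reference weight down (do not drop it) upright on the round red pad of the weighing platform, so that weight and pad, which are equally wide, line up all round, and let go of it with the cover still shut. Then lift the sprung cover of the scale head to 35 degrees, where its red pointers stand in the green band of the side arcs, and finish while still holding it there in the fingers, so that a colleague can press the button under it. Leave the other things on the counter where they are.

Things in the scene. Friction and masses are not known exactly. Their poses are not given: they have to be found in the camera images.
- ref_weight: loose brass reference weight, about 0.5 kg, 60 mm tall in all: a disc 56 mm in diameter and 24 mm high, above it a neck 16 mm thick (z 26 to 35 mm), then a cylindrical grip knob 22 mm in diameter (z 37 to 60 mm). Origin at the centre of its underside, z up along its axis
- platform: fixed weighing platform, 150x150 mm steel plate with its top 36 mm above the counter, a red pad in its middle. Origin at the centre of its underside, z up. It and the scale head may swap places
- pad (a point): centre of the top of the round red pad on the platform, 56 mm in diameter, standing 3 mm proud of the steel plate, top 39 mm above the counter; z up
- scale_head: fixed grey scale head, 120 mm deep (x), 130 wide (y), display at its front (-x). White sprung cover, 124x134x7 mm, hinged at the back, top face at z 61.5 mm when shut. Arcs at y = +76 and -76 mm (radius 118 mm about the hinge line, to 45 degrees, tops at z 146 mm) are white with a green band at 30 to 40 degrees; red pointers on the cover corners. Origin: centre of underside, z up
- cover_hinge (a point): middle of the cover's hinge line, at (60, 0, 58) mm in the scale head's frame; the line runs along the head's y. Axes as the scale head's; it does not move as the cover opens
- cover_handle (a point): middle of the cover's dark bar handle: round, 10 mm thick, along the head's y, 74 mm free between its posts, axis 26.5 mm above the cover's top face; shut, it lies 108 mm in front (-x of the head) of the hinge line and 30 mm above it. Can be pinched from above, a finger before and one behind the bar; the bar turns between the pads as the cover swings
- cover (a joint): opening angle of the cover in rad: 0 shut, grows as the front edge rises, stop at 1.3; 35 degrees = 0.61. A spring always pulls it shut (about 3 to 6 N at the handle, slowly growing with the angle)
- calculator: bystander, leave alone: black pocket calculator, 118x76x14 mm, lying at the front right; origin at the centre of its underside
- phone: bystander, leave alone: dark phone, 149x71x9 mm, lying at the back right; origin at the centre of its underside
- lighter_red: bystander, leave alone: red lighter, 81x25x12 mm, lying at the left; origin at the centre of its underside
- rubber_stamp: bystander, leave alone: wooden hand stamp, 25x52x64 mm, standing left of the scale; origin at the centre of its underside
- fish_tin: bystander, leave alone: oval fish tin, 63x105x24 mm, left of the scale; origin at the centre of its underside
Mind the look-alikes: they are no part of the job. Several things look just like the ref_weight: the one meant starts farthest to the robot's left.

How it is judged:
On the way:
1. the weight stands on the pad, lined up and let go, with the cover still shut (horizontal distance between ref_weight and pad below 0.006 m and z of ref_weight in the frame of pad between -0.004 and 0.004 m and angle between ref_weight's own z axis and vertical below 0.06 rad and contact force between the fingers and ref_weight below 0.1 N and value of joint cover below 0.1 rad and linear speed of ref_weight below 0.02 m/s), for 0.3 s.
At the end, for the whole second after the job is handed in: the weight stands upright on the pad, within 6 mm of its centre and not touched by the fingers, and the fingers hold the cover (over 1 N on it) still at 30 to 40 degrees (0.524 to 0.698 rad) (horizontal distance between ref_weight and pad below 0.006 m and z of ref_weight in the frame of pad between -0.004 and 0.004 m and angle between ref_weight's own z axis and vertical below 0.06 rad and contact force between the fingers and ref_weight below 0.1 N and value of joint cover between 0.524 and 0.698 rad and velocity of joint cover between -0.05 and 0.05 rad/s and contact force between the fingers and scale_head above 1 N and contact force between ref_weight and scale_head below 0.1 N and linear speed of ref_weight below 0.02 m/s); the arm keeps its last pose, push and grip.
It fails at once if the weight is let go in the air over the platform (more than 12 mm above the pad) (horizontal distance between ref_weight and pad below 0.08 m and z of ref_weight in the frame of pad above 0.012 m and contact force between the fingers and ref_weight below 0.05 N).
It fails at once if another thing on the counter is moved by more than 20 mm (distance of any of calculator, phone, lighter_red, rubber_stamp, fish_tin from where it was at the start of the episode above 0.02 m).
It also fails if it takes over 48 s, if anything falls off the work surface, if the arm or the gripper's body presses on something with over 40 N, if the wrist force passes 120 N, or if a joint passes its speed limit or range.

ROBOT

A 7-joint arm with a two-finger parallel gripper is mounted at the origin on a cart in front of the work surface, level with it; the furniture and walls round the work are solid. World frame = base frame: x ahead of the robot, y to its left, z up, the work surface at z = 0. Lengths are in m, angles in rad, forces in N, time in s.
With the tool pointing down it reaches from about 0.4 to 0.85 m from the base axis. Payload 10.4 kg.
Tool frame: the origin (TCP) lies on the centre line of the jaws, within the pads' length; the fingertips stand 11 mm ahead of it and the grasp point (between the pads) lies 8 mm behind it (manip.finger_overhang is the distance from the TCP to the fingertips, in m); z points along the fingers, y is the line along which they close (so a half turn about z gives the same grasp; the last joint's range is limited). The gripper opens to 85 mm and grips with 20 to 120 N. Pads are 22 mm wide; open, the fingers measure 114 mm over their backs; the gripper's body (76 mm by 85 mm) begins 54 mm behind the grasp point. The pads swing forward as they close: fully open they stand 13 mm farther back than shut.
Start: joints at [-1.327, 0.332, -0.065, 1.46, 0.022, 1.35, -0.088], TCP at [0.165, 0.603, 0.219] pointing down, gripper open.
Joint ranges: [-2.6, 2.6], [-0.5, 2.12], [-1.47, 1.34], [0.16, 2.42], [-1.27, 4.41], [0.06, 2.06], [-2.6, 2.6]. Speed limits (rad/s): [2.22, 2.22, 2.79, 2.79, 3.14, 3.14, 3.14].

INTERFACE

Orientations are given as a unit quaternion [x, y, z, w].
In Python, from workcell import manip, imaging, workorder gives the robot as it stands.
- The arm moves only by the tool jog_arm, never from a script. Its argument "deltas" is a list of rows, each an object with "gripper": the opening, from 0 (shut) to 1 (fully open); "offset": the shift along the tool's x, y, z in m, a list of three; "rotation": the turn, a rotation vector about the tool's x, y, z in degrees, a list of three. In form: [{"gripper": gripper, "offset": [tx, ty, tz], "rotation": [ax, ay, az]}, ...]. A call has 1 to 20 rows; each row shifts and turns the commanded pose from where the row before left it, along the tool's axes as they then stand; what a row does not reach is not made up. A row lasts 1/10 s, in which the tool goes at most 50 mm and 8.59 degrees, less where a joint would pass 70% of its speed; a pose out of reach is approached as far as the arm can. A call with a gripper value outside its range is refused whole. The fingers move at their own pace and stop on an object; "newtons" is the grip in N (left out, the last holds). Time passes only in rows, so rows that do not move let the fingers close. It gives the time, the measured TCP pose, the force, the opening and the grip force at its end, in the units of the state.
- manip.get_obs(): the state, without advancing time (a new reading comes with each control period).
- imaging.camera(name): name is "side" or "top"; returns the picture (400x640x3 uint8, blue, green, red); there is no depth.
- imaging.camera_model(name): a dict with "camera_matrix" (3x3 intrinsics, pixels), "k1" (the pictures are not rectified: a ray, as slopes to the right and down, at radius r is drawn at 1 + k1 r^2 times it, then the intrinsics apply), "world_to_cam" (4x4, takes a point from world to camera coordinates). Camera axes: x right, y up, looking along -z (the intrinsics and any distortion apply to the point x, -y, -z); pixel columns grow to the right and rows downward; lengths in m; the calibration is good to about 2 mm. A picture is of the moment at which its call begins. camera_model takes no time and is no camera call.
- workorder.hand_in(): hands the job in; it is judged then, once.
The state is a dict: "clock": time; "joint_pos": joint angles; "joint_velocities": joint speeds; "tau": joint torques, N m; "position": TCP position; "ee_rot": TCP orientation; "ft_force": force on the tool from outside, world axes, zero at the start; "torque": the same for the moment, N m; "grip_width": opening from 0.0 (shut) to 1.0 (fully open); "grasp_force": force on a finger pad.
Only numpy, scipy, OpenCV 4.12 (cv2) and the standard library are available. Lean on these libraries where they do the work, as an engineer would, in place of code of your own. Each camera call takes 0.05 s, during which the arm holds its last target. There are 200 camera calls.

## Working session

There is one attempt and no reset: what is moved stays moved. The work goes in short steps, Python scripts to look and compute and a tool call to move; the robot and the scene stay as the last step left them, time stands still between calls to the robot, and variables do not carry over. Pictures are saved under pics/ and viewed, at most 10 in all, crops included, and the job is handed in when it is done.

Besides the shell and the picture viewer there is one more tool, called after "Emit:" as name([rows], argument=value, ...), one row to a line, values as JSON. jog_arm: Moves the arm, as the interface text tells. Its arguments: {"type":"object","properties":{"deltas":{"type":"array","items":{"type":"object","properties":{"gripper":{"type":"number"},"offset":{"type":"array","items":{"type":"number"}},"rotation":{"type":"array","items":{"type":"number"}}}}},"newtons":{"type":"number"}},"required":["deltas"]}

```bash
mkdir -p pics; ls; python3 - <<'E'
from workcell import manip, imaging
import cv2,numpy as np
for n in("side","top"):
    cv2.imwrite(f"pics/{n}0.png",imaging.camera(n))
    m=imaging.camera_model(n);np.set_printoptions(precision=4,suppress=True);print(n,m)
o=manip.get_obs();print(o)
E
```

```text
pics
side {'camera_matrix': array([[436.1774,   0.    , 315.7394],
       [  0.    , 436.1774, 202.1034],
       [  0.    ,   0.    ,   1.    ]]), 'k1': -0.05932883779774464, 'world_to_cam': array([[ 0.7149, -0.6993, -0.0023, -0.4344],
       [ 0.5178,  0.5271,  0.6739, -0.3091],
       [-0.47  , -0.4829,  0.7388, -1.2504],
       [ 0.    ,  0.    ,  0.    ,  1.    ]])}
top {'camera_matrix': array([[394.951 ,   0.    , 315.5474],
       [  0.    , 394.951 , 206.19  ],
       [  0.    ,   0.    ,   1.    ]]), 'k1': -0.027670606590578243, 'world_to_cam': array([[ 0.0267, -0.9996,  0.0072, -0.0928],
       [ 0.9974,  0.0272,  0.0668, -0.5656],
       [-0.067 ,  0.0054,  0.9977, -1.1459],
       [ 0.    ,  0.    ,  0.    ,  1.    ]])}
{'clock': 0.1, 'joint_pos': array([-1.3266,  0.3328, -0.0647,  1.4608,  0.0216,  1.3499, -0.0885]), 'joint_velocities': array([ 0.0009, -0.0005,  0.0003, -0.0021,  0.0015, -0.0004,  0.0012]), 'tau': array([  0.0009, -62.6744,   0.0487, -39.2427,   0.0162,   0.007 ,
         0.    ]), 'position': array([0.1646, 0.6026, 0.2184]), 'ee_rot': array([ 0.133 ,  0.9911, -0.0006, -0.0001]), 'ft_force': array([-0.2551,  0.0952, -1.0443]), 'torque': array([-0.0457,  0.0119,  0.0398]), 'grasp_force': 0.0, 'grip_width': 1.0000553507574095}
```

View pics/top0.png

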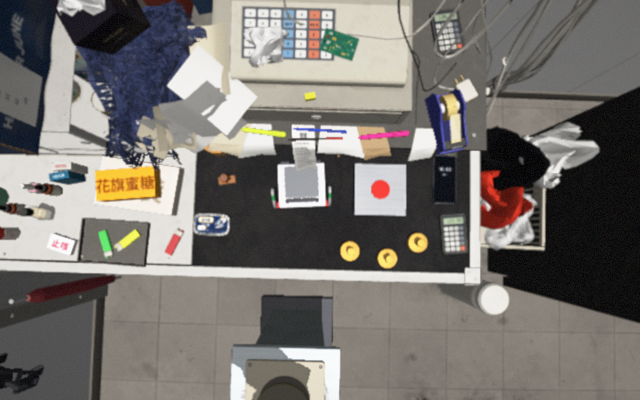

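View pics/side0.png

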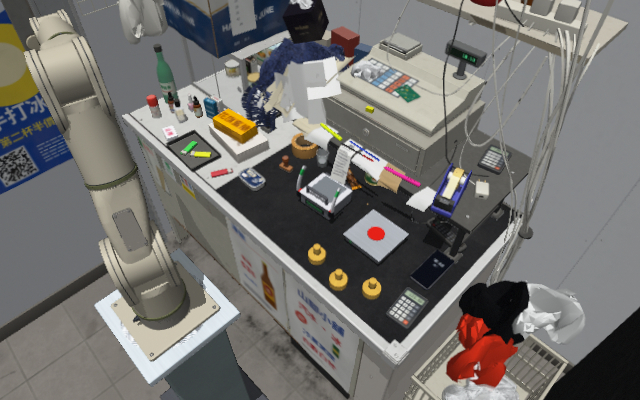

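The top view shows three weights at about (349,251), (387,259) and (418,242); the leftmost is at (349,251). The red pad is at (380,189), and the head is around (302,185) with its display towards the robot. The side view shows the same layout, with the handle near (325,190). Next I'll enlarge the head and weights and work out positions.

```bash
cat > h.py <<'E'
import numpy as np,cv2
from workcell import imaging,manip
M={n:imaging.camera_model(n) for n in("side","top")}
F=np.diag([1.,-1,-1])
def P(n):
    w=M[n]["world_to_cam"];R=F@w[:3,:3];return R,F@w[:3,3],M[n]["camera_matrix"],np.array([M[n]["k1"],0,0,0,0])
def proj(n,p):
    R,t,K,d=P(n);return cv2.projectPoints(np.float64(p).reshape(-1,3),cv2.Rodrigues(R)[0],t,K,d)[0].reshape(-1,2)
def onz(n,uv,z):
    R,t,K,d=P(n);q=cv2.undistortPoints(np.float64(uv).reshape(-1,1,2),K,d).reshape(-1,2)
    r=np.c_[q,np.ones(len(q))]@R;c=-R.T@t;return c+r*((z-c[2])/r[:,2])[:,None]
def head(x,y,yaw,p):
    c,s=np.cos(yaw),np.sin(yaw);p=np.float64(p).reshape(-1,3);return p@np.array([[c,s,0],[-s,c,0],[0,0,1]])+[x,y,0]
E
python3 - <<'E'
from h import *
np.set_printoptions(precision=4,suppress=True)
t=cv2.imread("pics/top0.png");s=cv2.imread("pics/side0.png")
for n,im in(("top",t),("side",s)):
    hsv=cv2.cvtColor(im,cv2.COLOR_BGR2HSV)
    m=((hsv[...,0]<6)|(hsv[...,0]>174))&(hsv[...,1]>180)&(hsv[...,2]>120)
    k,l,st,c=cv2.connectedComponentsWithStats(m.astype(np.uint8))
    for i in range(1,k):
        if 20<st[i,4]<800: print(n,"red",st[i],c[i],onz(n,c[i],.039))
    m=(hsv[...,0]>12)&(hsv[...,0]<28)&(hsv[...,1]>110)&(hsv[...,2]>110)
    k,l,st,c=cv2.connectedComponentsWithStats(m.astype(np.uint8))
    for i in range(1,k):
        if st[i,4]>60 and c[i][1]>225: print(n,"brass",st[i],c[i],onz(n,c[i],.04))
a=cv2.resize(t[150:275,255:440],None,fx=4,fy=4,interpolation=cv2.INTER_CUBIC)
cv2.imwrite("pics/topc.png",a)
a=cv2.resize(s[155:305,280:420],None,fx=4,fy=4,interpolation=cv2.INTER_CUBIC)
cv2.imwrite("pics/sidec.png",a)
E
```

```text
top red [481 171  26  35 389] [491.4704 185.9871] [[ 0.6401 -0.5922  0.039 ]]
top red [372 181  17  17 217] [379.9908 188.894 ] [[ 0.6222 -0.2638  0.039 ]]
top red [497 187  28  41 268] [514.8993 208.4067] [[ 0.576  -0.6616  0.039 ]]
top brass [408 233  20  20 324] [417.5185 242.4012] [[ 0.4697 -0.3749  0.04  ]]
top brass [340 241  20  21 332] [349.488  250.7801] [[ 0.4406 -0.1785  0.04  ]]
top brass [377 248  21  21 334] [386.9701 258.1796] [[ 0.4221 -0.287   0.04  ]]
side red [148  97   8   9  46] [151.3261 101.587 ] [[0.481  0.8962 0.039 ]]
side red [368 227  17  13 170] [375.7647 233.1412] [[ 0.6205 -0.2605  0.039 ]]
side red [460 314  13  27 159] [465.0063 324.9686] [[ 0.551  -0.6386  0.039 ]]
side brass [308 243  18  21 270] [316.2    253.7926] [[ 0.4284 -0.1854  0.04  ]]
side brass [329 269  19  21 295] [337.7593 279.2746] [[ 0.4096 -0.2945  0.04  ]]
side brass [362 277  19  22 303] [371.1716 288.0099] [[ 0.4568 -0.3824  0.04  ]]
```

View pics/topc.png

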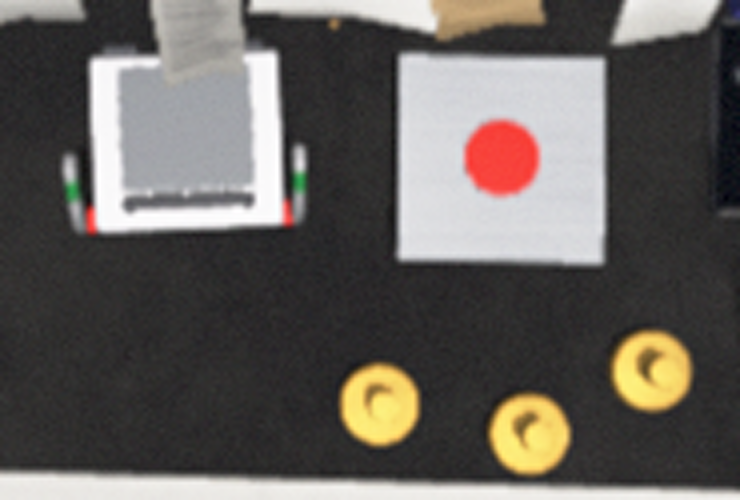

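View pics/sidec.png

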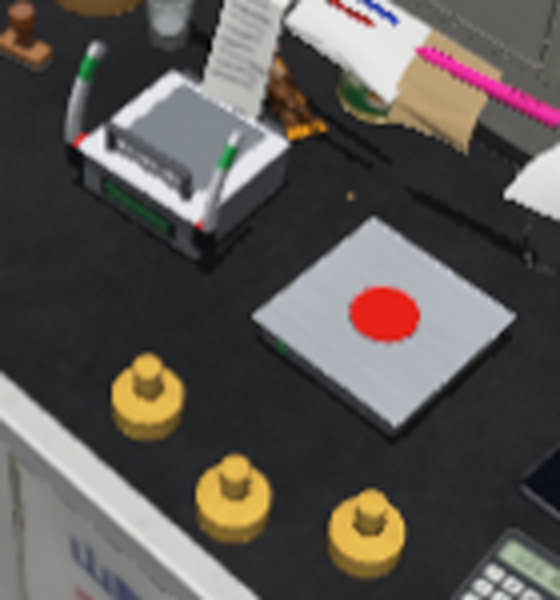

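The top crop shows the shut cover with its front corners at (95,233) and (292,225), the handle bar from (127,206) to (252,200), and the arc tips at (68,157) and (299,148). The side crop has the bar from (110,133) to (187,185), the arc tips at (97,45) and (237,135), and the left weight's knob top at (147,360). A receipt hangs at the back of the head, which I'll check as a possible obstacle.

```bash
python3 - <<'E'
from h import *
from scipy.optimize import least_squares as LS
np.set_printoptions(precision=4,suppress=True)
T=lambda p:(np.float64(p)+.5)/4-.5+[255,150]
S=lambda p:(np.float64(p)+.5)/4-.5+[280,155]
def fit(mt,pt,ms,ps,x0):
    pt=T(pt);ps=S(ps)
    f=lambda v:np.r_[(proj("top",head(*v[:3],mt))-pt).ravel(),(proj("side",head(*v[:3],ms))-ps).ravel()]
    r=LS(f,x0,loss="soft_l1");print(r.x,"\n",r.fun.reshape(-1,2).T);return r.x
tip=[[-23.4,76,143],[-23.4,-76,143]]
bar=[[-48,40,88],[-48,-40,88]]
hd=fit(np.r_[[[-64,67,61.5],[-64,-67,61.5],[60,67,61.5],[60,-67,61.5]],bar,tip]/1e3,[[95,233],[292,225],[90,58],[276,52],[127,205],[252,199],[68,157],[299,148]],
 np.r_[bar,tip]/1e3,[[110,131],[187,183],[97,45],[237,135]],[.6,-.05,0])
print("handle",head(*hd,[-.048,0,.088]),"hinge",head(*hd,[.06,0,.058]))
c=[[-75,75,36],[-75,-75,36],[75,75,36],[75,-75,36]]
pf=fit(np.r_[c,[[0,0,39]]]/1e3,[[398,262],[604,265],[398,54],[606,57],[502,158]],np.r_[c,[[0,0,39]]]/1e3,[[252,318],[395,430],[374,217],[516,318],[385,315]],[.62,-.26,0])
print("weight top",onz("top",T([[380,405]]),.022),"side knob",onz("side",S([[148,361]]),.06),"side disc top",onz("side",S([[148,396]]),.024))
w=fit(np.r_[[[0,0,.023]]],[[380,405]],[[0,0,.060],[0,0,.024]],[[148,361],[148,396]],[.44,-.18,0])
# receipt lower end
a=T([190,76]);b=S([230,108])
r=LS(lambda X:np.r_[proj("top",X)[0]-a,proj("side",X)[0]-b],[.7,-.06,.1]);print("receipt",r.x,r.fun)
E
```

```text
[ 0.6266 -0.0344  0.0671] 
 [[-0.0155 -2.1471 -0.2289  0.0322  0.6804 -1.7868  0.1338 -0.1475  1.3052
   0.1752  1.3056  1.6763]
 [-0.3004 -0.1751  0.2552 -0.0643 -0.0365  0.3221  1.5579  1.5415 -0.1371
  -1.4556  0.6311  0.0024]]
handle [[ 0.5787 -0.0376  0.088 ]] hinge [[ 0.6865 -0.0303  0.058 ]]
[ 0.6203 -0.2631  0.0089] 
 [[-0.4991 -0.569   0.0684 -0.9628 -0.4013  0.376   1.0364  0.2594  0.7798
   0.4781]
 [-0.2782 -0.1063  0.6152  0.8777  0.422   0.1129 -0.3025  0.3893  0.0446
   0.2563]]
weight top [[ 0.4395 -0.1806  0.022 ]] side knob [[ 0.4426 -0.1727  0.06  ]] side disc top [[ 0.4378 -0.1776  0.024 ]]
[ 0.4392 -0.1776  0.    ] 
 [[-1.0233  0.3131  0.3164]
 [ 0.0849  1.5325 -0.2848]]
receipt [ 0.6704 -0.0375  0.0765] [ 0.3672 -0.3842 -0.6407  0.0612]
```

Emit:
jog_arm([
  {"gripper": 0.7, "offset": [0, 0, 0], "rotation": [0, 0, 7.9]},
  {"gripper": 0.7, "offset": [0, 0, 0], "rotation": [0, 0, 7.9]},
  {"gripper": 0.7, "offset": [0, 0, 0], "rotation": [0, 0, 7.9]},
  {"gripper": 0.7, "offset": [0, 0, 0], "rotation": [0, 0, 7.9]},
  {"gripper": 0.7, "offset": [0, 0, 0], "rotation": [0, 0, 7.9]},
  {"gripper": 0.7, "offset": [0, 0, 0], "rotation": [0, 0, 7.9]},
  {"gripper": 0.7, "offset": [0, 0, 0], "rotation": [0, 0, 7.9]},
  {"gripper": 0.7, "offset": [0, 0, 0], "rotation": [0, 0, 7.9]},
  {"gripper": 0.7, "offset": [0, 0, 0], "rotation": [0, 0, 7.9]},
  {"gripper": 0.7, "offset": [-0.04, 0.029, 0], "rotation": [0, 0, 0]},
  {"gripper": 0.7, "offset": [-0.04, 0.029, 0], "rotation": [0, 0, 0]},
  {"gripper": 0.7, "offset": [-0.04, 0.029, 0], "rotation": [0, 0, 0]},
  {"gripper": 0.7, "offset": [-0.04, 0.029, 0], "rotation": [0, 0, 0]},
  {"gripper": 0.7, "offset": [-0.04, 0.029, 0], "rotation": [0, 0, 0]},
  {"gripper": 0.7, "offset": [-0.04, 0.029, 0], "rotation": [0, 0, 0]},
  {"gripper": 0.7, "offset": [-0.04, 0.029, 0], "rotation": [0, 0, 0]},
  {"gripper": 0.7, "offset": [-0.04, 0.029, 0], "rotation": [0, 0, 0]},
])

```text
clock: 1.8
position: [0.4173, 0.2963, 0.219]
ee_rot: [0.684, 0.729, 0.0, -0.0]
ft_force: [1.3, 0.8, -0.1]
grip_width: 0.701
grasp_force: 0.0
```

Emit:
jog_arm([
  {"offset": [-0.04, -0.001, 0]},
  {"offset": [-0.04, -0.001, 0]},
  {"offset": [-0.04, -0.001, 0]},
  {"offset": [-0.04, -0.001, 0]},
  {"offset": [-0.04, -0.001, 0]},
  {"offset": [-0.04, -0.001, 0]},
  {"offset": [-0.04, -0.001, 0]},
  {"offset": [-0.04, -0.001, 0.02]},
  {"offset": [-0.04, 0, 0.02]},
  {"offset": [-0.04, 0, 0.02]},
  {"offset": [-0.04, 0, 0.02]},
  {"offset": [-0.035, 0, 0.02]},
  {"offset": [0, 0, 0]},
  {"offset": [0, 0, 0]},
])

```text
schema error: expected keys gripper, offset, rotation
```

```bash
python3 - <<'E'
from h import *
np.set_printoptions(precision=4,suppress=True)
o=manip.get_obs();print(o["position"],o["ee_rot"],o["joint_pos"])
t=imaging.camera("top");s=imaging.camera("side")
a=cv2.resize(t[215:275,310:410],None,fx=4,fy=4,interpolation=cv2.INTER_CUBIC)
b=cv2.resize(s[195:295,270:370],None,fx=4,fy=4,interpolation=cv2.INTER_CUBIC)
c=np.zeros((400,800,3),np.uint8);c[:240,:400]=a;c[:,400:]=b
cv2.imwrite("pics/g1.png",c)
print(proj("side",[o["position"],o["position"]+[0,0,-.011]]))
E
```

```text
[0.4173 0.2963 0.219 ] [ 0.6844  0.7291  0.     -0.0002] [-1.0473  0.0737  0.3604  1.7744 -0.0273  1.2984 -0.6173]
[[211.2122 138.0474]
 [211.7967 140.6422]]
```

View pics/g1.png

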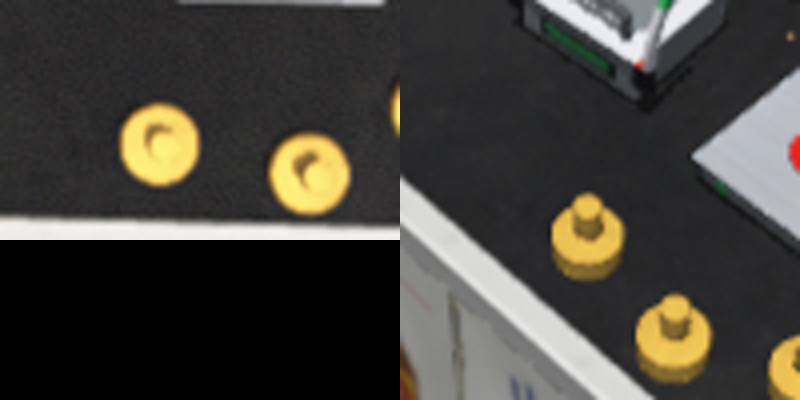

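The move was refused because every row needs all three keys, so the view still shows the weights untouched. The target's disc is at crop (160,145) in the top part and its knob top at (588,205) in the side part. I'll resend the move with full rows.

Emit:
jog_arm([
  {"gripper": 0.7, "offset": [-0.04, -0.001, 0], "rotation": [0, 0, 0]},
  {"gripper": 0.7, "offset": [-0.04, -0.001, 0], "rotation": [0, 0, 0]},
  {"gripper": 0.7, "offset": [-0.04, -0.001, 0], "rotation": [0, 0, 0]},
  {"gripper": 0.7, "offset": [-0.04, -0.001, 0], "rotation": [0, 0, 0]},
  {"gripper": 0.7, "offset": [-0.04, -0.001, 0], "rotation": [0, 0, 0]},
  {"gripper": 0.7, "offset": [-0.04, -0.001, 0], "rotation": [0, 0, 0]},
  {"gripper": 0.7, "offset": [-0.04, -0.001, 0], "rotation": [0, 0, 0]},
  {"gripper": 0.7, "offset": [-0.04, -0.001, 0.02], "rotation": [0, 0, 0]},
  {"gripper": 0.7, "offset": [-0.04, 0, 0.02], "rotation": [0, 0, 0]},
  {"gripper": 0.7, "offset": [-0.04, 0, 0.02], "rotation": [0, 0, 0]},
  {"gripper": 0.7, "offset": [-0.04, 0, 0.02], "rotation": [0, 0, 0]},
  {"gripper": 0.7, "offset": [-0.035, 0, 0.02], "rotation": [0, 0, 0]},
  {"gripper": 0.7, "offset": [0, 0, 0], "rotation": [0, 0, 0]},
  {"gripper": 0.7, "offset": [0, 0, 0], "rotation": [0, 0, 0]},
])

```text
clock: 3.3
position: [0.4378, -0.1767, 0.1185]
ee_rot: [0.685, 0.728, -0.001, -0.0]
ft_force: [0.2, 1.0, 0.5]
grip_width: 0.702
grasp_force: 0.0
```

```bash
python3 - <<'E'
from h import *
np.set_printoptions(precision=4,suppress=True)
o=manip.get_obs();print(o["position"],o["ee_rot"],o["joint_pos"])
s=imaging.camera("side")
cv2.imwrite("pics/g2.png",cv2.resize(s[170:290,260:380],None,fx=5,fy=5,interpolation=cv2.INTER_CUBIC))
p=o["position"]
print((proj("side",[p,p+[0,0,-.011],[p[0],p[1],.06],[.4395,-.1785,.06]])+.5-[260,170])*5)
E
```

```text
[ 0.4378 -0.1767  0.1185] [ 0.6851  0.7284 -0.001  -0.0005] [-0.6228  0.0922  0.965   2.0149 -0.0844  1.0773  0.4416]
[[284.4343 325.6583]
 [284.4572 337.1411]
 [284.5527 385.1076]
 [288.5767 385.1921]]
```

View pics/g2.png

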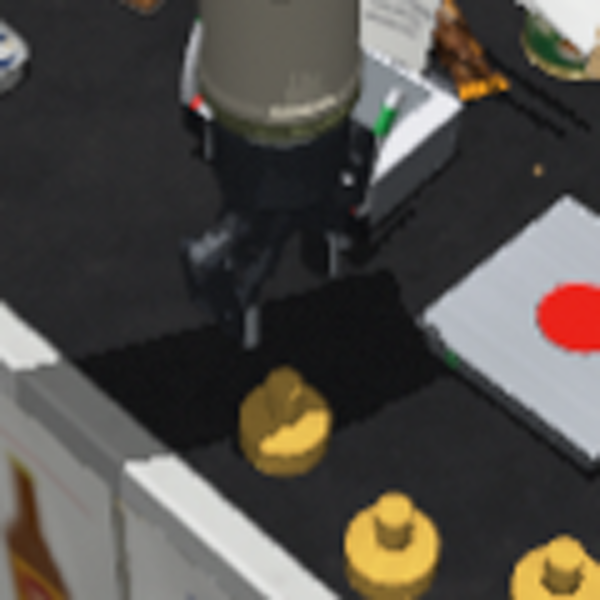

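The view shows the open fingers straddling the target weight, with tips at (250,347) and (333,275) and the knob top at (285,380), so they are aligned to within 2–3 mm. I'll descend and grip.

Emit:
jog_arm([
  {"gripper": 0.7, "offset": [-0.001, 0.001, 0.015], "rotation": [0, 0, 0]},
  {"gripper": 0.7, "offset": [0, 0, 0.02], "rotation": [0, 0, 0]},
  {"gripper": 0.7, "offset": [0, 0, 0.02], "rotation": [0, 0, 0]},
  {"gripper": 0.7, "offset": [0, 0, 0.015], "rotation": [0, 0, 0]},
  {"gripper": 0.7, "offset": [0, 0, 0.005], "rotation": [0, 0, 0]},
  {"gripper": 0.7, "offset": [0, 0, 0], "rotation": [0, 0, 0]},
  {"gripper": 0.5, "offset": [0, 0, 0], "rotation": [0, 0, 0]},
  {"gripper": 0.4, "offset": [0, 0, 0], "rotation": [0, 0, 0]},
  {"gripper": 0.3, "offset": [0, 0, 0], "rotation": [0, 0, 0]},
  {"gripper": 0.2, "offset": [0, 0, 0], "rotation": [0, 0, 0]},
  {"gripper": 0.1, "offset": [0, 0, 0], "rotation": [0, 0, 0]},
  {"gripper": 0.1, "offset": [0, 0, 0], "rotation": [0, 0, 0]},
  {"gripper": 0.1, "offset": [0, 0, 0], "rotation": [0, 0, 0]},
  {"gripper": 0.1, "offset": [0, 0, 0], "rotation": [0, 0, 0]},
], newtons=40)

```text
clock: 4.75
position: [0.4394, -0.1773, 0.0446]
ee_rot: [0.685, 0.729, 0.0, -0.0]
ft_force: [-4.2, 1.6, 7.2]
grip_width: 0.214
grasp_force: 38.8
```

Emit:
jog_arm([
  {"gripper": 0.1, "offset": [0, 0, -0.01], "rotation": [0, 0, 0]},
  {"gripper": 0.1, "offset": [0, 0, -0.02], "rotation": [0, 0, 0]},
  {"gripper": 0.1, "offset": [0, 0, -0.03], "rotation": [0, 0, 0]},
  {"gripper": 0.1, "offset": [0, 0, -0.03], "rotation": [0, 0, 0]},
  {"gripper": 0.1, "offset": [0, 0, 0], "rotation": [0, 0, 0]},
  {"gripper": 0.1, "offset": [0, 0, 0], "rotation": [0, 0, 0]},
])

```text
clock: 5.35
position: [0.4395, -0.1769, 0.134]
ee_rot: [0.684, 0.729, 0.001, -0.0]
ft_force: [-0.6, 1.2, -6.1]
grip_width: 0.208
grasp_force: 39.5
```

```bash
python3 - <<'E'
from h import *
np.set_printoptions(precision=4,suppress=True)
o=manip.get_obs();print(o["position"],o["ee_rot"],o["ft_force"],o["grip_width"])
s=imaging.camera("side");t=imaging.camera("top")
c=np.zeros((500,800,3),np.uint8)
c[:,:500]=cv2.resize(s[170:270,265:365],None,fx=5,fy=5,interpolation=cv2.INTER_CUBIC)
c[:300,500:]=cv2.resize(t[205:265,320:380],None,fx=5,fy=5,interpolation=cv2.INTER_CUBIC)
cv2.imwrite("pics/g3.png",c)
p=o["position"]
print((proj("side",[p,p+[0,0,-.011]]+0*p)+.5-[265,170])*5,(proj("top",[p])+.5-[320,205])*5+[500,0])
E
```

```text
[ 0.4395 -0.1769  0.134 ] [ 0.6843  0.7292  0.0008 -0.0001] [-0.5543  1.1781 -6.1192] 0.20783246725944277
[[261.6655 307.7879]
 [261.6744 319.4823]] [[663.2912 241.4771]]
```

View pics/g3.png

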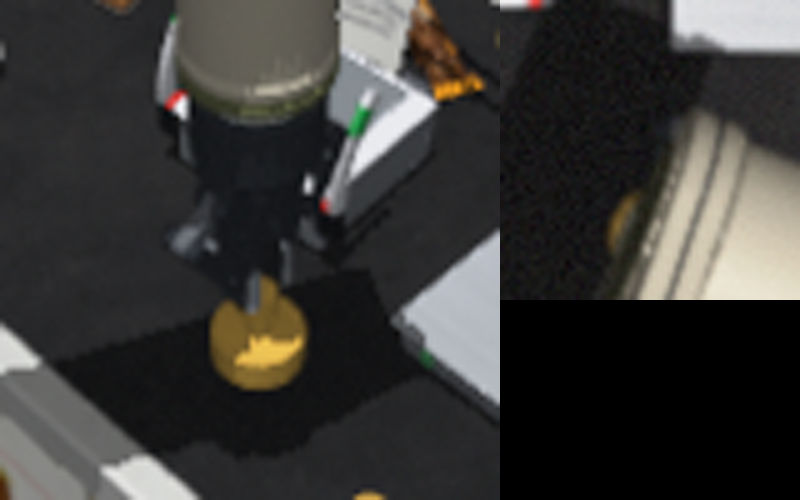

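The picture shows the right weight lifted, upright and centred in the pads at about (258,345). I'll carry it over the pad.

Emit:
jog_arm([
  {"gripper": 0.1, "offset": [-0.014, 0.025, 0], "rotation": [0, 0, 0]},
  {"gripper": 0.1, "offset": [-0.02, 0.035, 0], "rotation": [0, 0, 0]},
  {"gripper": 0.1, "offset": [-0.02, 0.035, 0], "rotation": [0, 0, 0]},
  {"gripper": 0.1, "offset": [-0.02, 0.035, 0], "rotation": [0, 0, 0]},
  {"gripper": 0.1, "offset": [-0.014, 0.025, 0], "rotation": [0, 0, 0]},
  {"gripper": 0.1, "offset": [-0.01, 0.02, 0.01], "rotation": [0, 0, 0]},
  {"gripper": 0.1, "offset": [0, 0, 0.02], "rotation": [0, 0, 0]},
  {"gripper": 0.1, "offset": [0, 0, 0], "rotation": [0, 0, 0]},
  {"gripper": 0.1, "offset": [0, 0, 0], "rotation": [0, 0, 0]},
  {"gripper": 0.1, "offset": [0, 0, 0], "rotation": [0, 0, 0]},
])

```text
clock: 6.45
position: [0.6202, -0.2642, 0.1045]
ee_rot: [0.685, 0.729, 0.0, 0.0]
ft_force: [0.5, -0.1, -3.3]
grip_width: 0.21
grasp_force: 39.7
```

```bash
python3 - <<'E'
from h import *
np.set_printoptions(precision=4,suppress=True)
o=manip.get_obs();print(o["position"],o["ee_rot"],o["ft_force"],o["grip_width"])
s=imaging.camera("side");t=imaging.camera("top")
c=np.zeros((480,800,3),np.uint8)
c[:,:480]=cv2.resize(s[180:260,335:415],None,fx=6,fy=6,interpolation=cv2.INTER_CUBIC)
c[:320,480:]=cv2.resize(t[150:230,340:420],None,fx=4,fy=4,interpolation=cv2.INTER_CUBIC)
cv2.imwrite("pics/g4.png",c)
p=o["position"];b=p+[0,.0015,-.0446]
print((proj("side",[p,b,b+[0,0,.024],[.6205,-.262,.039]])+.5-[335,180])*6,(proj("top",[p,b,b+[0,0,.024],[.6205,-.262,.039]])+.5-[340,150])*4+[480,0])
E
```

```text
[ 0.6202 -0.2642  0.1045] [0.6845 0.729  0.     0.0001] [ 0.5144 -0.0882 -3.3454] 0.20973896489038388
[[265.5918 246.7938]
 [254.48   299.8511]
 [259.1988 270.7704]
 [249.8717 323.4289]] [[658.6792 150.0356]
 [645.3396 157.1601]
 [651.2353 153.3653]
 [639.4484 159.8349]]
```

View pics/g4.png

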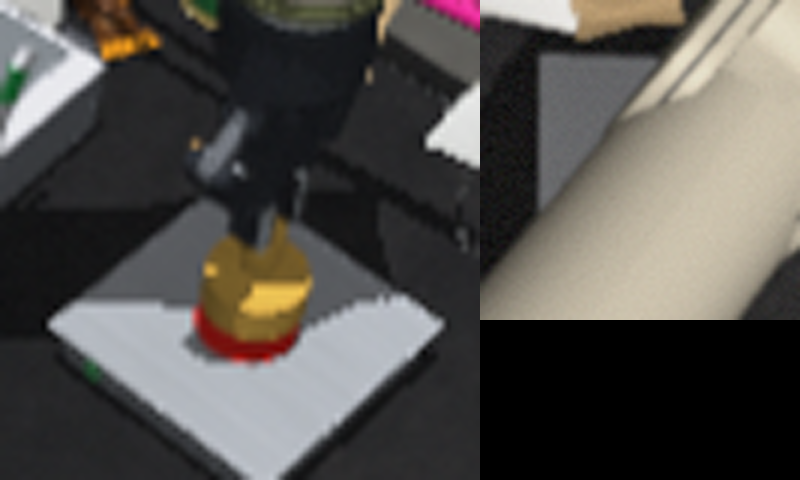

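The weight hangs just above the pad in the side crop. Its disc spans columns 200–313, and the red shows slightly on its left (195) and below. I'll lower it to about 4 mm above the pad and compare silhouettes in code.

Emit:
jog_arm([
  {"gripper": 0.1, "offset": [0.001, 0, 0.007], "rotation": [0, 0, 0]},
  {"gripper": 0.1, "offset": [0, 0, 0.007], "rotation": [0, 0, 0]},
  {"gripper": 0.1, "offset": [0, 0, 0.003], "rotation": [0, 0, 0]},
  {"gripper": 0.1, "offset": [0, 0, 0], "rotation": [0, 0, 0]},
  {"gripper": 0.1, "offset": [0, 0, 0], "rotation": [0, 0, 0]},
])

```text
clock: 7.05
position: [0.6202, -0.2632, 0.087]
ee_rot: [0.684, 0.729, -0.0, -0.0]
ft_force: [0.1, -0.0, -4.9]
grip_width: 0.211
grasp_force: 39.7
```

```bash
cat > fitw.py <<'E'
from h import *
from scipy.optimize import least_squares as LS
np.set_printoptions(precision=4,suppress=True)
A=np.linspace(0,2*np.pi,180)
def circ(x,y,z,r=.028):return np.c_[x+r*np.cos(A),y+r*np.sin(A),0*A+z]
s0=cv2.imread("pics/side0.png")
def red(im):
    h=cv2.cvtColor(im,cv2.COLOR_BGR2HSV);return ((h[...,0]<7)|(h[...,0]>174))&(h[...,1]>170)&(h[...,2]>60)
def brass(im):
    h=cv2.cvtColor(im,cv2.COLOR_BGR2HSV);return (h[...,0]>11)&(h[...,0]<30)&(h[...,1]>100)&(h[...,2]>40)
def ext(m):
    ys,xs=np.nonzero(m);return [xs.min(),xs.max()+1,ys.max()+1]
def sub(m,lo=0):
    # column extents and lowest row of mask (mean over central columns)
    ys,xs=np.nonzero(m);b=[ys[xs==x].max() for x in range(xs.min(),xs.max()+1) if (xs==x).any()]
    return xs.min()-.5,xs.max()+.5,np.sort(b)[-5:].mean()+.5
def box(m,u,v,r):
    k=np.zeros_like(m);k[v-r:v+r,u-r:u+r]=1;return m&k
o=manip.get_obs();p=o["position"];print(p,o["ft_force"],o["grip_width"])
s=imaging.camera("side");cv2.imwrite("pics/s_%d.png"%(o["clock"]*100),s)
print("pad seen",sub(box(red(s0),376,233,15)))
q=proj("side",circ(.6205,-.2605,.039));print("pad pred(.6205,-.2605)",q[:,0].min(),q[:,0].max(),q[:,1].max())
print("wt seen",sub(box(brass(s),376,228,22)))
for z in(p[2]-.0446,):
    b=[p[0],p[1]+.0015]
    q=proj("side",np.r_[circ(*b,z),circ(*b,z+.024)]);print("wt pred",b,z,q[:,0].min(),q[:,0].max(),q[:,1].max())
m=box(red(s),376,233,20);print("red left",m.sum(),sub(m) if m.any() else 0)
E
python3 fitw.py
```

```text
[ 0.6202 -0.2632  0.087 ] [ 0.104  -0.0086 -4.8838] 0.21119865682864075
pad seen (np.float64(367.5), np.float64(384.5), np.float64(239.5))
pad pred(.6205,-.2605) 366.9825872606261 384.6023337675807 240.14584562046102
wt seen (np.float64(367.5), np.float64(385.5), np.float64(239.5))
wt pred [np.float64(0.6202226724913833), np.float64(-0.26169749704969847)] 0.04244208063572444 367.30110962556506 385.847680903733 239.74356782049531
red left 0 0
```

Emit:
jog_arm([
  {"gripper": 0.1, "offset": [0, 0.001, 0.002], "rotation": [0, 0, 0]},
  {"gripper": 0.1, "offset": [0, 0, 0.001], "rotation": [0, 0, 0]},
  {"gripper": 0.1, "offset": [0, 0, 0.0005], "rotation": [0, 0, 0]},
  {"gripper": 0.1, "offset": [0, 0, 0], "rotation": [0, 0, 0]},
  {"gripper": 0.1, "offset": [0, 0, 0], "rotation": [0, 0, 0]},
])

```text
clock: 7.6
position: [0.6213, -0.2633, 0.084]
ee_rot: [0.685, 0.729, 0.0, 0.0]
ft_force: [-2.0, -0.1, 0.3]
grip_width: 0.207
grasp_force: 40.7
```

Emit:
jog_arm([
  {"gripper": 0.1, "offset": [0, 0, 0.0005], "rotation": [0, 0, 0]},
  {"gripper": 0.1, "offset": [0, 0, 0], "rotation": [0, 0, 0]},
  {"gripper": 0.24, "offset": [0, 0, 0], "rotation": [0, 0, 0]},
  {"gripper": 0.3, "offset": [0, 0, 0], "rotation": [0, 0, 0]},
  {"gripper": 0.4, "offset": [0, 0, 0], "rotation": [0, 0, 0]},
  {"gripper": 0.5, "offset": [0, 0, 0], "rotation": [0, 0, 0]},
  {"gripper": 0.6, "offset": [0, 0, 0], "rotation": [0, 0, 0]},
  {"gripper": 0.6, "offset": [0, 0, 0], "rotation": [0, 0, 0]},
  {"gripper": 0.6, "offset": [0, 0, -0.01], "rotation": [0, 0, 0]},
  {"gripper": 0.6, "offset": [0, 0, -0.02], "rotation": [0, 0, 0]},
  {"gripper": 0.6, "offset": [0, 0, -0.03], "rotation": [0, 0, 0]},
  {"gripper": 0.6, "offset": [0, 0, -0.03], "rotation": [0, 0, 0]},
  {"gripper": 0.6, "offset": [0, 0, -0.02], "rotation": [0, 0, 0]},
  {"gripper": 0.6, "offset": [0, 0, 0], "rotation": [0, 0, 0]},
  {"gripper": 0.6, "offset": [0, 0, 0], "rotation": [0, 0, 0]},
])

```text
clock: 9.1
position: [0.6213, -0.2631, 0.1936]
ee_rot: [0.684, 0.729, 0.0, 0.0]
ft_force: [-0.4, 0.5, 0.0]
grip_width: 0.6
grasp_force: 0.0
```

```bash
python3 fitw.py
```

```text
[ 0.6213 -0.2631  0.1936] [-0.3539  0.4815  0.0493] 0.6002762878554281
pad seen (np.float64(367.5), np.float64(384.5), np.float64(239.5))
pad pred(.6205,-.2605) 366.9825872606261 384.6023337675807 240.14584562046102
wt seen (np.float64(367.5), np.float64(385.5), np.float64(239.7))
wt pred [np.float64(0.6213487751659237), np.float64(-0.261628795057822)] 0.1490275707695549 370.56184052296203 390.28240090001526 217.52211067364246
red left 0 0
```

Emit:
jog_arm([
  {"gripper": 0.6, "offset": [0.01, 0, -0.016], "rotation": [0, 0, 0]},
  {"gripper": 0.6, "offset": [0.035, -0.004, 0], "rotation": [0, 0, 0]},
  {"gripper": 0.6, "offset": [0.04, -0.005, 0], "rotation": [0, 0, 0]},
  {"gripper": 0.6, "offset": [0.04, -0.005, 0], "rotation": [0, 0, 0]},
  {"gripper": 0.6, "offset": [0.04, -0.005, 0], "rotation": [0, 0, 0]},
  {"gripper": 0.6, "offset": [0.035, -0.005, 0], "rotation": [0, 0, 0]},
  {"gripper": 0.6, "offset": [0.02, -0.003, 0], "rotation": [0, 0, 0]},
  {"gripper": 0.6, "offset": [0.007, -0.001, 0], "rotation": [0, 0, 0]},
  {"gripper": 0.6, "offset": [0, 0, 0], "rotation": [0, 0, 0]},
  {"gripper": 0.6, "offset": [0, 0, 0], "rotation": [0, 0, 0]},
])

```text
clock: 10.15
position: [0.579, -0.0396, 0.2094]
ee_rot: [0.685, 0.729, -0.0, 0.0]
ft_force: [0.2, -1.1, 0.0]
grip_width: 0.601
grasp_force: 0.0
```

```bash
python3 - <<'E'
from h import *
np.set_printoptions(precision=4,suppress=True)
o=manip.get_obs();p=o["position"];print(p,o["ee_rot"],o["ft_force"],o["joint_pos"])
s=imaging.camera("side");t=imaging.camera("top")
t0=cv2.imread("pics/top0.png")
c=np.zeros((480,800,3),np.uint8)
c[:480,:480]=cv2.resize(s[160:240,290:370],None,fx=6,fy=6,interpolation=cv2.INTER_CUBIC)
c[:240,490:790]=cv2.resize(t[170:210,355:405],None,fx=6,fy=6,interpolation=cv2.INTER_CUBIC)
c[240:,490:790]=cv2.resize(s[210:250,350:400],None,fx=6,fy=6,interpolation=cv2.INTER_CUBIC)
cv2.imwrite("pics/h1.png",c)
q=lambda n,P:proj(n,P)
hd=(.6266,-.0344,.0671)
print("TCP,tip,below at bar z",(q("side",[p,p+[0,0,-.011],[p[0],p[1],.088]])+.5-[290,160])*6)
print("bar pred",(q("side",head(*hd,[[-.048,.037,.088],[-.048,-.037,.088]]))+.5-[290,160])*6)
# weight centre in top: predicted image of disc/knob if standing at pad seen by top
pad=(379.99,188.89);x,y,_=[*__import__('h').onz("top",[pad],.039)[0]]
print("pad top",x,y,"pred disc top centre",(q("top",[[x,y,.063],[x,y,.099]])+.5-[355,170])*6+[490,0])
hsv=cv2.cvtColor(t,cv2.COLOR_BGR2HSV);m=(hsv[...,0]>12)&(hsv[...,0]<28)&(hsv[...,1]>110)&(hsv[...,2]>80)
k=np.zeros_like(m);k[170:210,360:405]=1;m&=k;ys,xs=np.nonzero(m)
print("brass top",xs.min(),xs.max(),ys.min(),ys.max(),xs.mean(),ys.mean(),onz("top",[[(xs.min()+xs.max())/2,(ys.min()+ys.max())/2]],.063))
E
```

```text
[ 0.579  -0.0396  0.2094] [ 0.6849  0.7286 -0.0001  0.0002] [ 0.241  -1.1195  0.024 ] [-0.7847  0.3364  0.9638  1.6385 -0.2836  1.3161  0.2869]
TCP,tip,below at bar z [[170.4454  40.5287]
 [170.4178  56.0977]
 [170.1552 202.6554]]
bar pred [[117.6018 169.0524]
 [218.1715 233.8841]]
pad top 0.6222171366101408 -0.2638081775246792 pred disc top centre [[651.5117 110.7663]
 [665.0729 101.9479]]
brass top 372 391 179 197 381.4349315068493 188.45890410958904 [[ 0.6221 -0.264   0.063 ]]
```

View pics/h1.png

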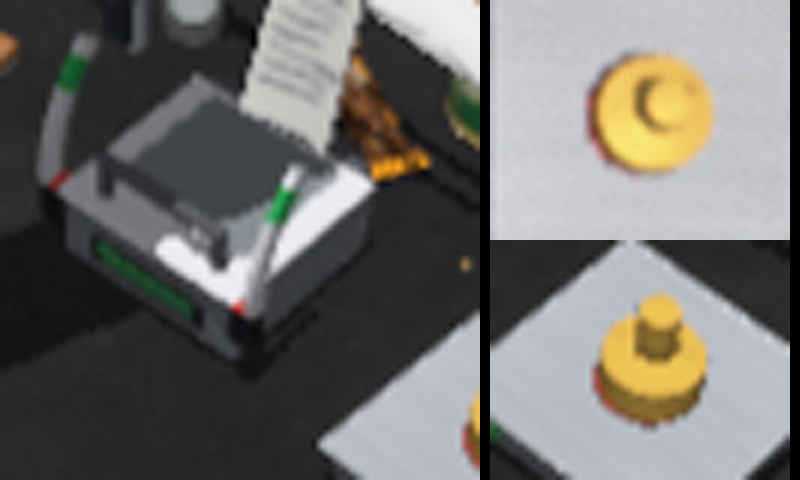

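The left crop shows the shut cover with the bar from about (108,157) to (222,235), matching the prediction. The right crops show the weight standing upright and lined up on the pad: top-view centre (.6221,-.264) against the pad's (.6222,-.2638). I'll go down on the bar and pinch it.

Emit:
jog_arm([
  {"gripper": 0.6, "offset": [0.001, 0, 0.02], "rotation": [0, 0, 0]},
  {"gripper": 0.6, "offset": [0, 0, 0.03], "rotation": [0, 0, 0]},
  {"gripper": 0.6, "offset": [0, 0, 0.03], "rotation": [0, 0, 0]},
  {"gripper": 0.6, "offset": [0, 0, 0.025], "rotation": [0, 0, 0]},
  {"gripper": 0.6, "offset": [0, 0, 0.015], "rotation": [0, 0, 0]},
  {"gripper": 0.6, "offset": [0, 0, 0.008], "rotation": [0, 0, 0]},
  {"gripper": 0.6, "offset": [0, 0, 0], "rotation": [0, 0, 0]},
  {"gripper": 0.4, "offset": [0, 0, 0], "rotation": [0, 0, 0]},
  {"gripper": 0.3, "offset": [0, 0, 0], "rotation": [0, 0, 0]},
  {"gripper": 0.2, "offset": [0, 0, 0], "rotation": [0, 0, 0]},
  {"gripper": 0.1, "offset": [0, 0, 0], "rotation": [0, 0, 0]},
  {"gripper": 0, "offset": [0, 0, 0], "rotation": [0, 0, 0]},
  {"gripper": 0, "offset": [0, 0, 0], "rotation": [0, 0, 0]},
  {"gripper": 0, "offset": [0, 0, 0], "rotation": [0, 0, 0]},
], newtons=40)

```text
clock: 11.65
position: [0.5789, -0.0372, 0.0811]
ee_rot: [0.684, 0.729, 0.0, -0.0]
ft_force: [0.7, -1.5, -0.4]
grip_width: 0.0
grasp_force: 0.0
```

```bash
python3 - <<'E'
from h import *
np.set_printoptions(precision=4,suppress=True)
o=manip.get_obs();p=o["position"];print(p,o["ee_rot"],o["ft_force"],o["grip_width"],o["grasp_force"],o["tau"])
s=imaging.camera("side");t=imaging.camera("top")
c=np.zeros((600,800,3),np.uint8)
c[:600,:550]=cv2.resize(s[150:225,295:364],(550,600),interpolation=cv2.INTER_CUBIC)
c[:200,560:]=cv2.resize(t[160:210,270:330],(240,200),interpolation=cv2.INTER_CUBIC)
c[200:,560:]=cv2.resize(cv2.imread("pics/side0.png")[160:210,300:330],(240,400),interpolation=cv2.INTER_CUBIC)
cv2.imwrite("pics/h2.png",c)
print((proj("side",[p,p+[0,0,-.011]])+.5-[295,150])*8)
print(onz("top",[[(127+.5)/4+254.5,(205.5)/4+149.5],[(252.5)/4+254.5,(199.5)/4+149.5]],.088))
E
```

```text
[ 0.5789 -0.0372  0.0811] [ 0.6844  0.7291  0.     -0.0001] [ 0.7489 -1.4832 -0.438 ] 0.0002845623940987369 0.0 [ -0.012  -49.1797  14.5895 -32.5937   0.0151   0.0032  -0.0004]
[[182.6909 358.8465]
 [182.6813 376.9975]]
[[ 0.5759  0.0042  0.088 ]
 [ 0.5824 -0.0824  0.088 ]]
```

View pics/h2.png

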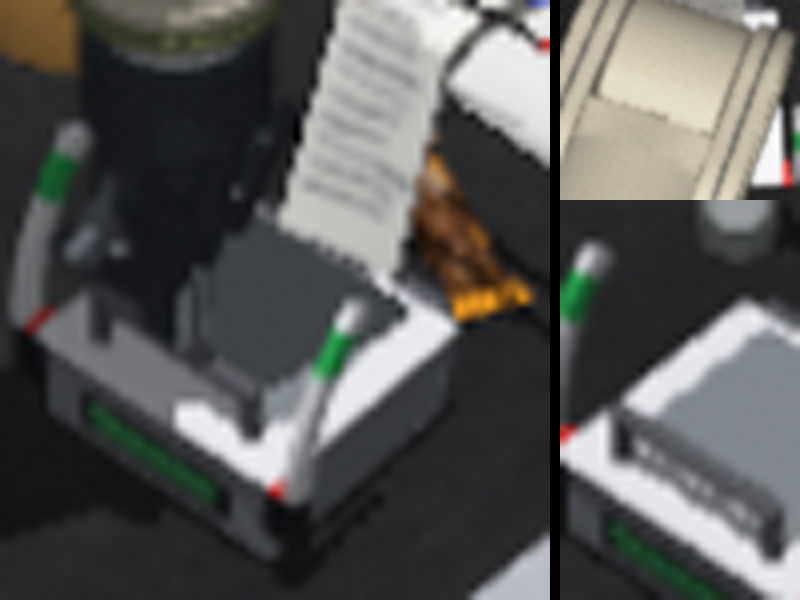

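The picture shows the shut gripper at the bar, with light pads at about (190,265–360) and the bar from (100,290) to (255,395). The fingers closed to 0, so nothing is between them. Before correcting, I'll check in the pixel values whether the fingers are behind the bar or above it.

```bash
python3 - <<'E'
from h import *
s=cv2.cvtColor(imaging.camera("side"),cv2.COLOR_BGR2GRAY)
cv2.imwrite("pics/s_h2.png",s)
h1=cv2.imread("pics/h1.png",0)[:480,:480];h1=cv2.resize(h1,(80,80),interpolation=cv2.INTER_AREA)
print("cols 306-330; rows 178-204  now");
for r in range(178,204):print(r,*["%3d"%v for v in s[r,306:331]])
print("before descent")
for r in range(178,204):print(r,*["%3d"%v for v in h1[r-160,16:41]])
E
```

```text
cols 306-330; rows 178-204  now
178  80  58  46  43  31  20  21  21  23  23  23  21  22  22  24  23  24  25  25  32  56  66  67  76 143
179  95  60  45  45  36  25  23  21  22  22  22  24  22  24  24  22  26  46  47  52  64  67  67  67  80
180  71  48  51  75  64  33  24  21  23  23  23  23  24  22  23  21  31  61  67  67  67  67  67  67  67
181  58  46  49  88  73  37  23  24  23  22  22  21  23  22  21  23  40  63  66  67  67  67  67  68  66
182  50  40  27  38  31  25  24  23  24  23  22  23  22  23  23  26  55  65  67  67  67  67  67  65  67
183  38  31  24  23  23  24  25  22  22  22  21  22  22  48  43  44  62  66  67  66  67  67  66  67  67
184  32  26  22  22  22  24  22  23  22  23  23  23  22  63  65  56  63  66  67  66  67  67  67  66  66
185  40  37  30  25  24  23  23  21  24  24  22  23  45  53  67  60  65  67  67  68  66  66  67  67  67
186  54  49  45  39  31  26  21  23  24  23  22  45  73  56  66  60  65  67  66  67  67  67  66  67  67
187  65  47  48  48  44  35  26  24  27  25  21  63  83  53  63  58  65  67  67  67  67  67  67  67  66
188  68  43  43  48  48  47 
[... 3654 characters left out ...]
 119 118 119 119 119 119 117 107  94  82  96  93  92  94  99 119 135 138 140
198  54  60  82 104 120 122 120 118 119 119 119 122 123 123 117 108 136 112  89  90  93  97 130 141 140
199  38  49  60  71  98 113 121 121 120 119 125 168 184 181 142 122 147 128 110  84  74  74 124 140 140
200  37  48  51  54  60  80 104 120 121 123 172 223 234 232 198 144 123 120 121  80  53  67 123 140 140
201  45  56  48  42  49  59  71  96 110 127 212 237 237 237 233 199 143 123 104  67  52  74 124 142 146
202  35  51  55  48  40  46  54  60  79 108 184 228 236 236 236 232 203 181 126  68  51  75 123 171 176
203  41  48  54  59  46  41  41  49  58  71 103 180 224 234 236 236 236 231 175  89  50  66 162 219 220
```

```bash
python3 - <<'E'
from workcell import manip
print([ (k,getattr(manip,k)) for k in dir(manip) if not k.startswith('_')])
E
```

```text
[('MotionError', <class 'workcell.MotionError'>), ('finger_overhang', 0.011), ('get_obs', <function make.<locals>.<lambda> at 0x7fb81e374540>)]
```

Emit:
jog_arm([
  {"gripper": 0.3, "offset": [0, 0, -0.002], "rotation": [0, 0, 0]},
  {"gripper": 0.6, "offset": [0, 0, 0], "rotation": [0, 0, 0]},
  {"gripper": 0.6, "offset": [0, 0, 0], "rotation": [0, 0, 0]},
  {"gripper": 0.6, "offset": [0, 0, 0], "rotation": [0, 0, 0]},
  {"gripper": 0.6, "offset": [0, 0, 0.004], "rotation": [0, 0, 0]},
  {"gripper": 0.6, "offset": [0, 0, 0.004], "rotation": [0, 0, 0]},
  {"gripper": 0.6, "offset": [0, 0, 0.002], "rotation": [0, 0, 0]},
  {"gripper": 0.6, "offset": [0, 0, 0], "rotation": [0, 0, 0]},
  {"gripper": 0.4, "offset": [0, 0, 0], "rotation": [0, 0, 0]},
  {"gripper": 0.3, "offset": [0, 0, 0], "rotation": [0, 0, 0]},
  {"gripper": 0.2, "offset": [0, 0, 0], "rotation": [0, 0, 0]},
  {"gripper": 0.1, "offset": [0, 0, 0], "rotation": [0, 0, 0]},
  {"gripper": 0, "offset": [0, 0, 0], "rotation": [0, 0, 0]},
  {"gripper": 0, "offset": [0, 0, 0], "rotation": [0, 0, 0]},
])

```text
clock: 13.2
position: [0.5787, -0.0373, 0.0732]
ee_rot: [0.684, 0.729, -0.0, -0.0]
ft_force: [-4.0, 0.6, 3.7]
grip_width: 0.092
grasp_force: 39.2
```

Gripped now, but only near the tips: the real fingertips sit higher than nominal. I'll re-grip 8 mm deeper.

Emit:
jog_arm([
  {"gripper": 0.3, "offset": [0, 0, 0], "rotation": [0, 0, 0]},
  {"gripper": 0.5, "offset": [0, 0, 0], "rotation": [0, 0, 0]},
  {"gripper": 0.5, "offset": [0, 0, 0], "rotation": [0, 0, 0]},
  {"gripper": 0.5, "offset": [0, 0, 0.004], "rotation": [0, 0, 0]},
  {"gripper": 0.5, "offset": [0, 0, 0.004], "rotation": [0, 0, 0]},
  {"gripper": 0.5, "offset": [0, 0, 0], "rotation": [0, 0, 0]},
  {"gripper": 0.4, "offset": [0, 0, 0], "rotation": [0, 0, 0]},
  {"gripper": 0.3, "offset": [0, 0, 0], "rotation": [0, 0, 0]},
  {"gripper": 0.2, "offset": [0, 0, 0], "rotation": [0, 0, 0]},
  {"gripper": 0.1, "offset": [0, 0, 0], "rotation": [0, 0, 0]},
  {"gripper": 0, "offset": [0, 0, 0], "rotation": [0, 0, 0]},
  {"gripper": 0, "offset": [0, 0, 0], "rotation": [0, 0, 0]},
  {"gripper": 0, "offset": [0, 0, 0], "rotation": [0, 0, 0]},
])

```text
clock: 14.5
position: [0.5787, -0.0372, 0.0652]
ee_rot: [0.684, 0.729, -0.0, -0.0]
ft_force: [-4.0, 1.0, 4.7]
grip_width: 0.096
grasp_force: 39.2
```

Emit:
jog_arm([
  {"gripper": 0, "offset": [0, 0.0015, -0.0046], "rotation": [0, 0, 0]},
  {"gripper": 0, "offset": [0, 0.0015, -0.0047], "rotation": [0, 0, 0]},
  {"gripper": 0, "offset": [0, 0.0019, -0.0045], "rotation": [0, 0, 0]},
  {"gripper": 0, "offset": [0, 0.0019, -0.0045], "rotation": [0, 0, 0]},
  {"gripper": 0, "offset": [0, 0.0023, -0.0043], "rotation": [0, 0, 0]},
  {"gripper": 0, "offset": [0, 0.0023, -0.0043], "rotation": [0, 0, 0]},
  {"gripper": 0, "offset": [0, 0, 0], "rotation": [0, 0, 0]},
])

```text
clock: 15.2
position: [0.5896, -0.0365, 0.0924]
ee_rot: [0.685, 0.729, -0.0, -0.001]
ft_force: [-8.7, 0.7, -1.5]
grip_width: 0.096
grasp_force: 39.1
```

Emit:
jog_arm([
  {"gripper": 0, "offset": [0, 0.0022, -0.0041], "rotation": [0, 0, 0]},
  {"gripper": 0, "offset": [0, 0.0022, -0.0041], "rotation": [0, 0, 0]},
  {"gripper": 0, "offset": [0, 0.0027, -0.0039], "rotation": [0, 0, 0]},
  {"gripper": 0, "offset": [0, 0.0028, -0.0038], "rotation": [0, 0, 0]},
  {"gripper": 0, "offset": [0, 0.0032, -0.0036], "rotation": [0, 0, 0]},
  {"gripper": 0, "offset": [0, 0.0032, -0.0036], "rotation": [0, 0, 0]},
  {"gripper": 0, "offset": [0, 0.0035, -0.0033], "rotation": [0, 0, 0]},
  {"gripper": 0, "offset": [0, 0.0035, -0.0033], "rotation": [0, 0, 0]},
  {"gripper": 0, "offset": [0, 0, 0], "rotation": [0, 0, 0]},
  {"gripper": 0, "offset": [0, 0, 0], "rotation": [0, 0, 0]},
  {"gripper": 0, "offset": [0, 0, 0], "rotation": [0, 0, 0]},
])

```text
clock: 16.3
position: [0.6128, -0.0349, 0.1222]
ee_rot: [0.685, 0.729, -0.0, -0.001]
ft_force: [-10.7, 1.2, 3.9]
grip_width: 0.096
grasp_force: 39.3
```

```bash
python3 - <<'E'
from h import *
np.set_printoptions(precision=4,suppress=True)
o=manip.get_obs();p=o["position"];print(p,o["ft_force"],o["grip_width"],o["grasp_force"],o["clock"])
s=imaging.camera("side");t=imaging.camera("top");cv2.imwrite("pics/s_end.png",s);cv2.imwrite("pics/t_end.png",t)
hd=(.6266,-.0344,.0671)
hs=lambda im:cv2.cvtColor(im,cv2.COLOR_BGR2HSV)
for n,im in(("side",s),("top",t)):
    h=hs(im);m=((h[...,0]<8)|(h[...,0]>172))&(h[...,1]>130)&(h[...,2]>60)
    g=(h[...,0]>45)&(h[...,0]<85)&(h[...,1]>100)&(h[...,2]>40)
    for nm,mm in(("red",m),("green",g)):
        k,l,st,c=cv2.connectedComponentsWithStats(mm.astype(np.uint8))
        for i in range(1,k):
            u,v=c[i]
            if 260<u<400 and 150<v<250 and st[i,4]>1: print(n,nm,st[i],c[i])
print("predicted right/left arc at angle:")
for a in(0,30,33,35,37,40):
    r=np.radians(a);P=[[.06-.118*np.cos(r),y,.058+.118*np.sin(r)] for y in(-.072,.072)]
    print(a,proj("side",head(*hd,P)).ravel(),proj("top",head(*hd,P)).ravel())
h=hs(t);m=(h[...,0]>12)&(h[...,0]<28)&(h[...,1]>110)&(h[...,2]>80);m[:170]=0;m[210:]=0;m[:,:360]=0;m[:,405:]=0
ys,xs=np.nonzero(m);print("weight top",onz("top",[[(xs.min()+xs.max())/2,(ys.min()+ys.max())/2]],.063))
E
```

```text
[ 0.6128 -0.0349  0.1222] [-10.6886   1.2131   3.9374] 0.09601569518884213 39.27500545978546 16.3
side red [363 155  10   6  13] [367.8462 157.7692]
side red [317 191   5   4  17] [318.6471 192.4706]
side red [333 194   2   1   2] [333.5 194. ]
side green [299 169   6   6  20] [301.45 171.25]
side green [366 176   7   7  27] [368.7037 178.963 ]
side green [334 192   5   5  18] [336.3889 194.2222]
side green [306 200  16  13  51] [313.7451 206.3333]
side green [349 241   2   3   5] [349.6 241.8]
top red [327 191   1   7   7] [327. 194.]
top green [329 194   3   4  11] [329.9091 195.3636]
predicted right/left arc at angle:
0 [331.8249 211.6323 299.671  190.4983] [327.1173 203.6226 276.6583 205.6295]
30 [335.5039 196.6454 302.399  175.6656] [327.6648 196.2065 274.4763 198.3141]
33 [336.2089 194.959  303.0212 174.0225] [327.688  194.8344 274.2476 196.9505]
35 [336.7098 193.8269 303.4687 172.9218] [327.6997 193.8599 274.0956 195.9814]
37 [337.2346 192.6904 303.9417 171.8187] [327.7086 192.8388 273.9442 194.9656]
40 [338.0649 190.9812 304.6976 170.1633] [327.7161 191.2222 273.7188 193.3565]
weight top [[ 0.6207 -0.2641  0.063 ]]
```

Emit:
jog_arm([
  {"gripper": 0, "offset": [0, -0.0005, -0.0005], "rotation": [0, 0, 0]},
  {"gripper": 0, "offset": [0, 0, 0], "rotation": [0, 0, 0]},
  {"gripper": 0, "offset": [0, 0, 0], "rotation": [0, 0, 0]},
  {"gripper": 0, "offset": [0, 0, 0], "rotation": [0, 0, 0]},
  {"gripper": 0, "offset": [0, 0, 0], "rotation": [0, 0, 0]},
])

```text
clock: 16.9
position: [0.6129, -0.0349, 0.1224]
ee_rot: [0.684, 0.729, -0.0, -0.0]
ft_force: [-6.3, 1.7, -1.3]
grip_width: 0.097
grasp_force: 39.4
```

```bash
python3 fitw.py; python3 - <<'E'
from h import *
t0=cv2.imread("pics/top0.png");t=imaging.camera("top");s=imaging.camera("side");s0=cv2.imread("pics/side0.png")
print("top right arc BGR now / start")
for r in range(188,207):print(r,*["%3d,%3d,%3d"%tuple(v) for v in t[r,324:333]],'|',*["%3d,%3d,%3d"%tuple(v) for v in t0[r,324:333]])
print("side right arc now")
for r in range(186,202):print(r,*["%3d,%3d,%3d"%tuple(v) for v in s[r,329:341]])
E
```

```text
[ 0.6129 -0.0349  0.1224] [-6.2964  1.6821 -1.3305] 0.09699238424124768
pad seen (np.float64(367.5), np.float64(384.5), np.float64(239.5))
pad pred(.6205,-.2605) 366.9825872606261 384.6023337675807 240.14584562046102
wt seen (np.float64(367.5), np.float64(385.5), np.float64(239.7))
wt pred [np.float64(0.6128621250618957), np.float64(-0.03344662592972182)] 0.07779582150196292 315.4067024992428 332.2851594553412 195.37446429923185
red left 0 0
top right arc BGR now / start
188 207,204,208 169,167,169  87, 85, 86  53, 52, 52 115,114,115 173,172,175 172,170,171 102,100,100  45, 43, 46 | 244,242,244 145,144,146  45, 41, 44  58, 56, 57 127,125,127 189,187,188 186,184,185 107,107,109  47, 46, 48
189 203,202,203 174,171,174  92, 90, 92  51, 50, 50 115,111,114 186,182,184 187,182,186 105,105,104  42, 42, 41 | 246,245,246 147,144,146  42, 39, 43  53, 52, 52 124,123,124 197,194,197 196,193,196 112,110,110  48, 46, 48
190 204,203,204 177,175,176  94, 93,104  49, 49, 68 118,116,120 196,193,195 198,196,199 116,113,115  41, 40, 41 | 246,245,246 150,149,151  44, 42, 44  52, 52, 53 128,127,129 208,20
[... 5280 characters left out ...]
  19, 16, 16  76, 73, 72 155,170,143 130,155,117  91,109, 81  59, 71, 51  28, 33, 23  35, 33, 31  52, 49, 47
198  32, 30, 29  27, 25, 25  21, 20, 20  17, 14, 15 117,113,113 183,178,177 146,141,140 107,104,102  59, 58, 57  45, 44, 41  60, 57, 55  69, 67, 64
199  88, 85, 84  87, 84, 83  44, 42, 42  37, 36, 35 157,152,151 179,173,172 131,127,125  89, 85, 83  59, 56, 54  67, 65, 63  71, 68, 66  72, 69, 66
200 114,110,109 107,104,103  53, 50, 50  95, 92, 91 179,174,174 170,165,164 123,120,118  81, 78, 76  71, 67, 65  71, 69, 66  71, 69, 66  71, 68, 65
201  64, 61, 61  55, 53, 52  28, 27, 26 132,128,127 177,172,172 139,135,134 106,103,102  80, 77, 75  71, 69, 66  71, 69, 65  83, 79, 76  73, 69, 67
```

The pointers are centred in the green band in both views. The weight hasn't moved on the pad, and the grip on the bar is firm and steady.

```bash
python3 -c "
from workcell import workorder
print(workorder.hand_in())"
```

```text
the job is handed in; nothing more can be done
None
```

I handed the job in with the brass reference weight upright on the red pad, let go with the cover still shut and within about 2 mm of centre in the images; the cover is held in the fingers at about 35°, and no verdict came back.

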